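# Load an empty tray in the free sorter bay

### The arm

A 7-joint arm with a two-finger parallel gripper is mounted at the origin on the work surface. World frame = base frame: x ahead of the robot, y to its left, z up, the work surface at z = 0. Lengths are in m, angles in degrees, forces in N, time in s.
With the tool pointing down it reaches from about 0.425 to 1.025 m from the base axis. Payload 9.4 kg.
Tool frame: the origin (TCP) lies midway between the tips of the shut fingers; the grasp point (between the pads) lies 19 mm behind it; z points along the fingers, y is the line along which they close (so a half turn about z gives the same grasp; the last joint's range is limited). The gripper opens to 93 mm and grips with 3 to 60 N. Pads are 15 mm wide; open, the fingers measure 128 mm over their backs; the gripper's body (75 mm by 188 mm) begins 65 mm behind the grasp point.
Start: joints at [64.819, 34.337, -0.143, 91.639, 0.103, 54.024, -4.572], TCP at [0.257, -0.678, 0.219] pointing down, gripper open.
Joint ranges: [-147.43, 147.43], [-19.82, 112.94], [-74.19, 73.91], [6.32, 146.72], [-59.91, 239.91], [6.04, 106.73], [-150.56, 150.56]. Speed limits (degrees/s): [127.2, 127.2, 172.46, 172.46, 180, 180, 180].

### API

Orientations are given as a 3x3 rotation matrix whose columns are the frame's x, y, z axes.
In Python, from rig import bot gives the robot as it stands. The module is installed in compiled form; this text tells all that it offers.
- The arm moves only by the tool play_rows, never from a script. Its argument "increments" is a list of rows, each a list of 7 numbers: the shift along the tool's x, y, z each as a share of 4 cm, from -1 to 1, then the turn, a rotation vector about the tool's x, y, z each as a share of 0.08 rad, from -1 to 1, then the closure, from 0 (fully open) to 1 (shut). A call has exactly 8 rows; each row shifts and turns the commanded pose from where the row before left it, along the tool's axes as they then stand; what a row does not reach is not made up. A row lasts 1/12 s, in which the tool goes at most 41.7 mm and 7.16 degrees, less where a joint would pass 70% of its speed; a pose out of reach is approached as far as the arm can. A call with a number of a shift or a turn outside -1 to 1 is refused whole. A call with a gripper value outside its range is refused whole. The fingers move at their own pace and stop on an object; the grip force is fixed at half the most. Time passes only in rows, so rows that do not move let the fingers close, or fill a call up. It gives the time, the measured TCP pose, the force, the opening and the grip force at its end, in the units of the state.
- bot.get_state(): the state, without advancing time (a new reading comes with each control period).
- bot.grab_frame(name): name is "scene" or "side" or "wrist"; returns (picture, depth): 384x512x3 uint8, red, green, blue; 384x512 float32, m along the optical axis (not along the pixel's ray), 0 where there is no reading.
- bot.camera_model(name): a dict with "K" (3x3 intrinsics, pixels), "view" (4x4, takes a point from world to camera coordinates); the wrist camera has in their place "hand_eye" (4x4, takes a point from camera to tool coordinates, whose origin is the TCP and whose axes are the flange's). Camera axes: x right, y down, z forward; pixel columns grow to the right and rows downward; lengths in m; the calibration is good to about 2 mm. A picture is of the moment at which its call begins: read the wrist's pose just before it. camera_model takes no time and is no camera call.
- bot.close_job(): hands the job in; it is judged then, once.
Trained networks look in the newest picture that a camera, given by its name, has taken for a name from the list of things; names that differ only in an ending like _2 or _b are one class to them, and where a whole thing is asked for, a point or a joint stands for the part that bears it (a point fixed in the world has none). Each returns a list of dicts, best first, with "score" (0 to 1); they miss things now and then, are a little off and sometimes report something else, mostly with a low value. They report only what shows in the picture. A call takes as long as a camera call. They do not tell look-alikes from the thing itself.
- bot.regions_of(label, camera): "mask" (384x512 bool, what is visible of it).
- bot.pinpoint(label, camera): "xyz" ([x, y, z] in m, in world coordinates, good to about 4 mm: a listed point, or the origin of a listed thing).
The state is a dict: "clock": time; "joint_positions": joint angles; "qd": joint speeds; "tau": joint torques, N m; "ee_pos": TCP position; "orientation": TCP orientation; "wrist_force": force on the tool from outside, world axes, zero at the start; "torque": the same for the moment, N m; "width": finger opening in m; "gripper_force": force on a finger pad.
Only numpy, scipy, OpenCV 4.12 (cv2) and the standard library are available. Lean on these libraries where they do the work, as an engineer would, in place of code of your own. Each camera call takes 0.05 s, during which the arm holds its last target. There are 200 camera calls.

### The job

Lift only the top tray off the pile of nested empty trays and set it down gently, upright and flat, inside the bed of the sorter bay that has no tray in it. Then swing that bay's hold-down lever fully over to its locked position, so that its toe lies over the tray's end. Leave the other trays, the occupied bay and the things on the bench as they are.

Things in the scene. Friction and masses are not known exactly. Their poses are not given: they have to be found in the camera images.
- tray_top: top of a pile of three nested empty trays: grey plastic tray with a pale rim, rim 164 x 62 mm outside, 54 mm high, walls 3 mm; below a shoulder 24 mm above its underside it narrows to 152 x 50 mm, tapering to 146 x 44 mm. Origin: centre of its underside; x along its long side, z up. It sits 30 mm higher than the tray below, so the upper 30 mm stand free; rim at 114 mm at the start.
- tray_middle: the middle tray of the pile, identical; its shoulder rests on the rim of the bottom tray, its rim is 84 mm above the bench and carries the top tray's shoulder. Must stay in the pile.
- tray_bottom: the bottom tray of the pile, identical, standing on the bench. Must stay.
- tray_loaded: a tray of the same kind holding a rack of ten capped sample tubes (up to 93 mm above its underside), seated and locked in the occupied bay. Origin at the centre of its underside. Leave alone.
- bay_a: one of two identical sorter bays (one holds tray_loaded, the other is free; left or right varies). Fixed white block 245 x 90 x 26 mm with a bed on top framed by steel strips 12 mm high, 156 x 54 mm inside. Origin on the bench under the bed's centre; x along the bed, away from the robot at yaw 0. Lever pivot at x -108, z 88 mm (axis along y), between cheeks 32 mm wide over both, 100 mm high.
- bay_b: the other of two identical sorter bays (one holds tray_loaded, the other is free; left or right varies). Fixed white block 245 x 90 x 26 mm with a bed on top framed by steel strips 12 mm high, 156 x 54 mm inside. Origin on the bench under the bed's centre; x along the bed, away from the robot at yaw 0. Lever pivot at x -108, z 88 mm (axis along y), between cheeks 32 mm wide over both, 100 mm high.
- bay_a_bed (a point): centre of the bed floor of bay_a, 26 mm above the bench; a seated tray's origin lies here
- bay_b_bed (a point): centre of the bed floor of bay_b, likewise
- bay_a_lever (a joint): hold-down lever of bay_a (rad): 0 open, handle leaning 45 deg to the bay's -x; grows as the handle swings to +x; 1.3 locked stop, handle leaning 29 deg to +x, its 43 mm toe level over the tray's end, 3 mm above the rim. Stays where left (about 1.5 N at the ball). Rod 10 mm thick, 65 mm from pivot to ball centre.
- bay_b_lever (a joint): hold-down lever of bay_b (rad): 0 open, handle leaning 45 deg to the bay's -x; grows as the handle swings to +x; 1.3 locked stop, handle leaning 29 deg to +x, its 43 mm toe level over the tray's end, 3 mm above the rim. Stays where left (about 1.5 N at the ball). Rod 10 mm thick, 65 mm from pivot to ball centre.
- bay_a_ball (a point): centre of the black ball (22 mm diameter) at the end of the lever of bay_a; 134 mm above the bench when open, about 145 mm when locked
- bay_b_ball (a point): centre of the black ball (22 mm diameter) at the end of the lever of bay_b; 134 mm above the bench when open, about 145 mm when locked
- dispenser: bystander: clear pump bottle, 68 mm diameter, 183 mm high; origin at the centre of its underside
- mug: bystander: white ceramic mug, 80 mm diameter, 95 mm high, handle at its +y; origin at the centre of its underside
- mouse: bystander: black computer mouse, 105 x 60 x 34 mm; origin at the centre of its underside
Things that resemble listed ones, but are neither listed nor needed, are in the scene too. Leave any purple look-alike of the tray_top alone.

How it is judged:
By the outcome, as a careful person would: the job done as asked, in the order asked, and still so for the second after the job is handed in, with the robot touching nothing.
It also fails if it takes over 51 s, if anything falls off the work surface, if the arm or the gripper's body presses on something with over 40 N, if the wrist force passes 120 N, or if a joint passes its speed limit or range.

## Working session

There is one attempt and no reset: what is moved stays moved. The work goes in short steps, Python scripts to look and compute and a tool call to move; the robot and the scene stay as the last step left them, time stands still between calls to the robot, and variables do not carry over. Pictures are saved under pics/ and viewed, at most 10 in all, crops included, and the job is handed in when it is done.

Besides the shell and the picture viewer there is one more tool, called after ">>>" as name(argument=value, ...), one argument or row to a line, values as JSON. play_rows: Moves the arm, as the interface text tells. Its arguments: {"type":"object","properties":{"increments":{"type":"array","items":{"type":"array","items":{"type":"number"}}}},"required":["increments"]}

```bash
mkdir -p pics; ls
cat > h.py <<'E'
from rig import bot
import numpy as np, cv2
def snap(n,f=None):
    s=bot.get_state(); p,d=bot.grab_frame(n)
    if f: cv2.imwrite('pics/'+f,p[:,:,::-1])
    m=bot.camera_model(n)
    if n=='wrist':
        T=np.eye(4);T[:3,:3]=s['orientation'];T[:3,3]=s['ee_pos'];c2w=T@m['hand_eye']
    else: c2w=np.linalg.inv(m['view'])
    K=np.array(m['K']); v,u=np.mgrid[:384,:512]
    P=np.stack([(u-K[0,2])/K[0,0]*d,(v-K[1,2])/K[1,1]*d,d],-1)
    W=P@c2w[:3,:3].T+c2w[:3,3]; W[d==0]=np.nan
    return p,W,K,c2w
def proj(K,c2w,x):
    q=np.linalg.inv(c2w)@np.append(x,1);q=K@q[:3];return np.round(q[:2]/q[2],0)
E
python3 - <<'E'
from h import *
np.set_printoptions(precision=4,suppress=True)
a=[]
for c in ['scene','side']:
    p,W,K,T=snap(c,c+'0.png'); print(c,'cam',T[:3,3])
    np.savez(c+'0.npz',p=p,W=W,K=K,T=T)
    for l in ['tray_top','tray_loaded','bay_a_bed','bay_a_ball','dispenser','mug','mouse']:
        for r in bot.pinpoint(l,c)[:4]: print(l,np.array(r['xyz']),round(r['score'],2),proj(K,T,r['xyz']))
s=bot.get_state();print(s['clock'],s['ee_pos'],s['orientation'],s['width'])
E
```

```text
pics
scene cam [0.9849 0.6334 0.9305]
tray_top [ 0.7561 -0.3467  0.0023] 0.68 [176. 166.]
tray_top [ 0.5542 -0.3023  0.0577] 0.57 [232. 144.]
tray_loaded [0.6545 0.2293 0.0253] 0.7 [287. 280.]
bay_a_bed [0.6536 0.223  0.0246] 0.69 [286. 278.]
bay_a_ball [0.5775 0.2409 0.1412] 0.71 [319. 247.]
dispenser [ 0.5717 -0.4626  0.0049] 0.87 [210. 132.]
mug [ 0.7562 -0.1789 -0.0004] 0.83 [194. 198.]
mouse [0.6533 0.4304 0.0002] 0.91 [331. 351.]
side cam [-0.1978  0.7919  0.8205]
tray_top [ 0.7607 -0.3475  0.0035] 0.86 [294. 164.]
tray_top [ 0.5526 -0.3028  0.0588] 0.75 [333. 176.]
tray_loaded [0.654  0.2312 0.0269] 0.61 [185. 239.]
bay_a_bed [0.648  0.2288 0.0305] 0.58 [187. 239.]
bay_a_ball [0.5797 0.2425 0.144 ] 0.56 [195. 218.]
bay_a_ball [0.6494 0.2332 0.0027] 0.32 [186. 247.]
dispenser [ 0.5754 -0.4588  0.0023] 0.92 [353. 172.]
mug [ 0.7546 -0.1724 -0.0014] 0.74 [262. 182.]
mouse [ 0.6536  0.4338 -0.0022] 0.92 [121. 283.]
0.8 [ 0.2573 -0.6778  0.2186] [[ 0.9349  0.3549 -0.0001]
 [ 0.3549 -0.9349 -0.0001]
 [-0.0001  0.     -1.    ]] 0.09284993020506539
```

Run:
```python
import cv2,numpy as np
a=cv2.imread('pics/scene0.png');b=cv2.imread('pics/side0.png')
cv2.imwrite('pics/sc_crop.png',cv2.resize(a[100:384,120:440],(676,600)))
cv2.imwrite('pics/sd_crop.png',cv2.resize(b[100:340,90:410],(800,600)))
```

```text
(no output)
```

View pics/sc_crop.png

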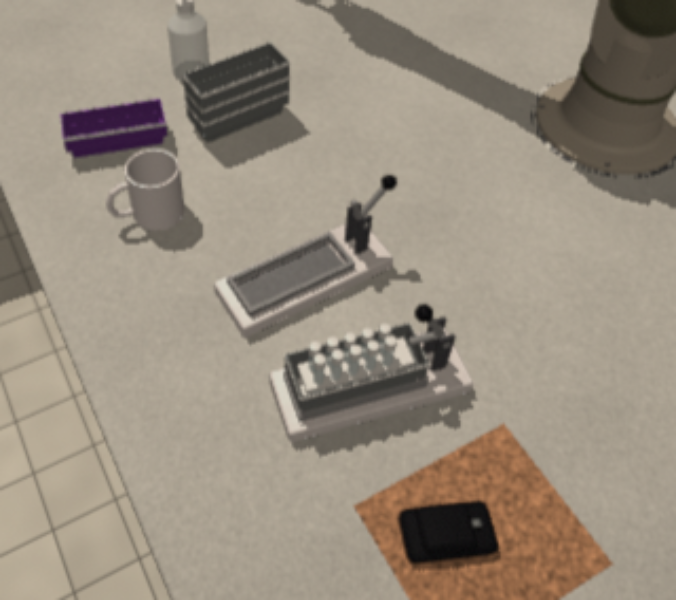

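View pics/sd_crop.png

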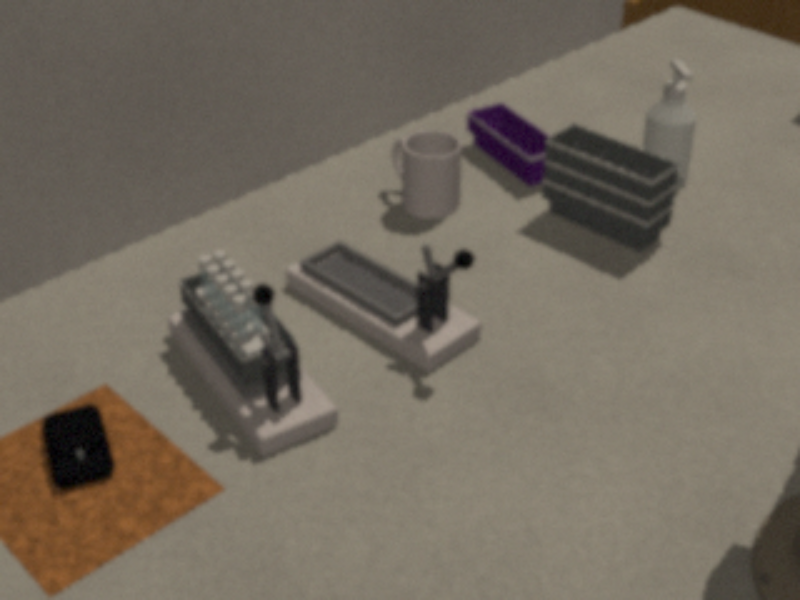

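Scene crop: grey pile of three at scene px (232,144), side px (333,176). Candidates for the top tray: the grey pile (chosen by the description), the purple single tray at scene px (174,160) (look-alike, rejected), and the loaded tray at (287,280) (locked, leave). The free bay is at scene px (258,229) with its lever open. The dispenser stands close behind the pile.

Run:
```python
from h import *
np.set_printoptions(precision=4,suppress=True)
for c in ['scene','side']:
    z=np.load(c+'0.npz');W=z['W'];p=z['p']
    def sel(x,y,r,lo,hi):
        m=(np.hypot(W[...,0]-x,W[...,1]-y)<r)&(W[...,2]>lo)&(W[...,2]<hi);return W[m]
    Q=sel(.553,-.303,.11,.105,.125); Q=Q
    print(c,'rim',len(Q),np.median(Q[:,2]),cv2.minAreaRect((Q[:,:2]*1000).astype(np.float32)))
    Q=sel(.63,.03,.14,.018,.045)
    print('bay',len(Q),np.percentile(Q[:,2],[10,50,90]),cv2.minAreaRect((Q[:,:2]*1000).astype(np.float32)))
    Q=sel(.55,.03,.13,.118,.16); print('ball',len(Q),Q.mean(0),Q.min(0),Q.max(0))
    Q=sel(.57,-.46,.06,.03,.2); print('disp',len(Q),Q.min(0),Q.max(0))
    for l in ['bay_b_bed','bay_b_ball','tray_top']:
        bot.grab_frame(c)
        for r in bot.pinpoint(l,c)[:4]: print(l,np.array(r['xyz']),round(r['score'],2))
```

```text
scene rim 243 0.11031060889564615 ((557.3533935546875, -298.86431884765625), (166.4869384765625, 70.06523132324219), 2.2930173873901367)
bay 1953 [0.0227 0.0259 0.0364] ((623.57958984375, 47.032894134521484), (245.3694610595703, 93.22161865234375), 1.7222545146942139)
ball 77 [0.5074 0.0462 0.1338] [0.4838 0.0348 0.1189] [0.5533 0.0543 0.1472]
disp 577 [ 0.5441 -0.4781  0.0302] [ 0.6095 -0.4194  0.1842]
bay_b_bed [0.6421 0.0487 0.0212] 0.91
bay_b_bed [0.6564 0.2314 0.    ] 0.34
bay_b_ball [0.4908 0.0409 0.1342] 0.59
tray_top [ 0.7564 -0.3459  0.0059] 0.93
tray_top [ 0.553  -0.3016  0.062 ] 0.76
side rim 421 0.11220821017305282 ((555.6109619140625, -299.29913330078125), (167.9457550048828, 73.14705657958984), 3.836395263671875)
bay 1570 [0.0251 0.0304 0.0407] ((620.5274047851562, 47.89500045776367), (246.51153564453125, 92.62380981445312), 1.9521563053131104)
ball 89 [0.5053 0.0462 0.1354] [0.4812 0.0341 0.1181] [0.5531 0.0539 0.15  ]
disp 566 [ 0.5353 -0.4821  0.0306] [ 0.6036 -0.4215  0.1888]
bay_b_bed [0.6445 0.0487 0.0225] 0.9
tray_top [ 0.5552 -0.3015  0.0587] 0.85
tray_top [ 0.7591 -0.3461 -0.0004] 0.63
```

>>> play_rows(
  increments=[
    [0.74, -0.44, -0.1, 0, 0, 0, 0],
    [0.74, -0.44, -0.1, 0, 0, 0, 0],
    [0.74, -0.44, -0.1, 0, 0, 0, 0],
    [0.74, -0.44, -0.1, 0, 0, 0, 0],
    [0.74, -0.44, -0.1, 0, 0, 0, 0],
    [0.74, -0.44, -0.1, 0, 0, 0, 0],
    [0.74, -0.44, -0.1, 0, 0, 0, 0],
    [0.74, -0.44, -0.1, 0, 0, 0, 0],
  ],
)

```text
clock: 2.07
ee_pos: [0.4296, -0.4608, 0.251]
orientation: [[0.935, 0.355, 0.0], [0.355, -0.935, -0.0], [0.0, 0.0, -1.0]]
wrist_force: [0.6, -0.1, -0.5]
width: 0.0933
gripper_force: 0.0
```

```bash
cat >> h.py <<'E'
def go(x,y,z,yaw):
    s=bot.get_state(); R=s['orientation']; d=np.array([x,y,z])-s['ee_pos']
    cur=np.degrees(np.arctan2(R[1,0],R[0,0]))
    print('t',round(s['clock'],2),'pos',np.round(s['ee_pos'],4),'yaw',round(cur,2),'tilt',np.round(R[:2,2],3),'F',np.round(s['wrist_force'],1),'w',round(s['width'],4),'g',s['gripper_force'])
    print(' shift units',np.round(R.T@d/.04,3),'turn z units',round(np.radians(cur-yaw)/.08,3))
E
python3 -c "
from h import *
go(.555,-.30,.25,3)"
```

```text
t 2.07 pos [ 0.4296 -0.4608  0.251 ] yaw 20.78 tilt [ 0. -0.] F [ 0.6 -0.1 -0.5] w 0.0933 g 0.0
 shift units [ 4.358 -2.645  0.025] turn z units 3.879
```

>>> play_rows(
  increments=[
    [0.87, -0.53, 0, 0, 0, 0, 0],
    [0.87, -0.53, 0, 0, 0, 0, 0],
    [0.87, -0.53, 0, 0, 0, 0, 0],
    [0.87, -0.53, 0, 0, 0, 0, 0],
    [0.87, -0.53, 0, 0, 0, 0.97, 0],
    [0, 0, 0, 0, 0, 0.97, 0],
    [0, 0, 0, 0, 0, 0.97, 0],
    [0, 0, 0, 0, 0, 0.97, 0],
  ],
)

```text
clock: 2.73
ee_pos: [0.5544, -0.3002, 0.2506]
orientation: [[0.999, 0.051, 0.0], [0.051, -0.999, 0.0], [0.0, -0.0, -1.0]]
wrist_force: [-0.1, -0.1, -0.6]
width: 0.0933
gripper_force: 0.0
```

Run:
```python
from h import *
np.set_printoptions(precision=4,suppress=True)
go(.555,-.30,.25,3)
p,W,K,T=snap('wrist','w1.png'); np.savez('w1.npz',p=p,W=W,K=K,T=T); print('cam',T[:3,3],T[:3,2])
m=(np.hypot(W[...,0]-.555,W[...,1]+.30)<.1)&(W[...,2]>.105)&(W[...,2]<.125)
Q=W[m];print(len(Q),np.median(Q[:,2]),cv2.minAreaRect((Q[:,:2]*1000).astype(np.float32)))
```

```text
t 2.73 pos [ 0.5544 -0.3002  0.2506] yaw 2.9 tilt [0. 0.] F [-0.1 -0.1 -0.6] w 0.0933 g 0.0
 shift units [ 0.014 -0.004  0.015] turn z units -0.021
cam [ 0.6337 -0.2967  0.4157] [-0.2837 -0.0154 -0.9588]
1823 0.1125484129494117 ((554.7489624023438, -302.1963806152344), (165.0526885986328, 62.59346008300781), 3.4786717891693115)
```

View pics/w1.png

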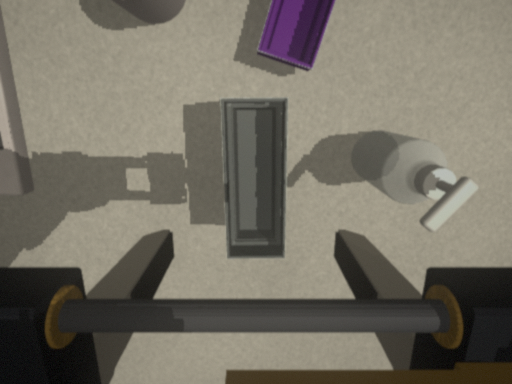

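The wrist view shows the grey nested tray rim centred at px (255,178), away from the purple one at (295,35). Its rim measures 165 x 62.6 mm at z 0.1125, which matches the text.

>>> play_rows(
  increments=[
    [0, 0.05, 0.9, 0, 0, -0.13, 0],
    [0, 0, 0.9, 0, 0, 0, 0],
    [0, 0, 0.9, 0, 0, 0, 0],
    [0, 0, 0.7, 0, 0, 0, 0],
    [0, 0, 0.4, 0, 0, 0, 0],
    [0, 0, 0.14, 0, 0, 0, 0],
    [0, 0, 0, 0, 0, 0, 0.5],
    [0, 0, 0, 0, 0, 0, 1],
  ],
)

```text
clock: 3.45
ee_pos: [0.5543, -0.3037, 0.0937]
orientation: [[0.998, 0.063, 0.001], [0.063, -0.998, -0.0], [0.001, 0.0, -1.0]]
wrist_force: [0.4, -0.2, -0.1]
width: 0.0839
gripper_force: 0.0
```

>>> play_rows(
  increments=[
    [0, 0, 0, 0, 0, 0, 1],
    [0, 0, 0, 0, 0, 0, 1],
    [0, 0, 0, 0, 0, 0, 1],
    [0, 0, 0, 0, 0, 0, 1],
    [0, 0, 0, 0, 0, 0, 1],
    [0, 0, 0, 0, 0, 0, 1],
    [0, 0, 0, 0, 0, 0, 1],
    [0, 0, 0, 0, 0, 0, 1],
  ],
)

```text
clock: 4.12
ee_pos: [0.5544, -0.3034, 0.0941]
orientation: [[0.998, 0.063, 0.001], [0.063, -0.998, -0.001], [0.001, 0.001, -1.0]]
wrist_force: [-0.9, 1.0, 6.6]
width: 0.0621
gripper_force: 30.0
```

>>> play_rows(
  increments=[
    [0, 0, -0.1, 0, 0, 0, 1],
    [0, 0, -0.15, 0, 0, 0, 1],
    [0, 0, -0.2, 0, 0, 0, 1],
    [0, 0, -0.3, 0, 0, 0, 1],
    [0, 0, -0.3, 0, 0, 0, 1],
    [0, 0, -0.3, 0, 0, 0, 1],
    [0, 0, -0.4, 0, 0, 0, 1],
    [0, 0, -0.5, 0, 0, 0, 1],
  ],
)

```text
clock: 4.78
ee_pos: [0.5535, -0.3031, 0.1841]
orientation: [[0.998, 0.063, -0.001], [0.063, -0.998, 0.0], [-0.001, -0.0, -1.0]]
wrist_force: [-0.1, 0.0, -1.8]
width: 0.0617
gripper_force: 30.0
```

Run:
```python
from h import *
np.set_printoptions(precision=4,suppress=True)
go(.555,-.30,.25,3)
p,W,K,T=snap('side','s2.png'); np.savez('s2.npz',p=p,W=W)
cv2.imwrite('pics/s2c.png',cv2.resize(p[60:260,220:460,::-1],(720,600)))
```

```text
t 4.78 pos [ 0.5535 -0.3031  0.1841] yaw 3.6 tilt [-0.001  0.   ] F [-0.1  0.  -1.8] w 0.0617 g 29.998263716697693
 shift units [ 0.042 -0.076 -1.647] turn z units 0.131
```

View pics/s2c.png

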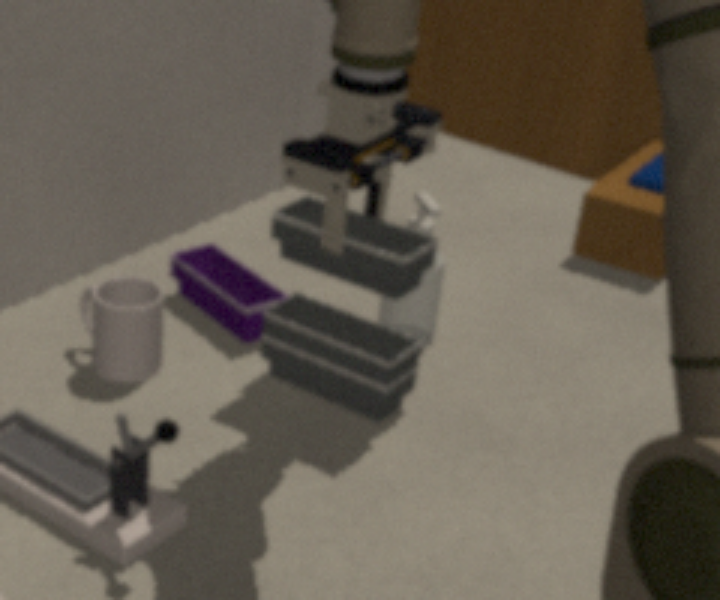

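Side view: only the top tray came up. The other two are still nested at crop px (340,355), and the tray hangs level. Next I carry it beside the free bay and measure the bed from close up.

>>> play_rows(
  increments=[
    [0.15, -0.3, -0.15, 0, 0, 0, 1],
    [0.35, -0.7, -0.15, 0, 0, 0, 1],
    [0.45, -0.88, -0.1, 0, 0, 0, 1],
    [0.45, -0.88, -0.1, 0, 0, 0, 1],
    [0.45, -0.88, -0.1, 0, 0, 0.1, 1],
    [0.4, -0.8, -0.1, 0, 0, 0.1, 1],
    [0.25, -0.6, -0.08, 0, 0, 0.1, 1],
    [0.1, -0.3, 0, 0, 0, 0.07, 1],
  ],
)

```text
clock: 5.5
ee_pos: [0.6467, -0.0775, 0.2145]
orientation: [[0.999, 0.039, 0.001], [0.039, -0.999, 0.002], [0.001, -0.002, -1.0]]
wrist_force: [0.6, 0.7, -1.8]
width: 0.0617
gripper_force: 30.0
```

Run:
```python
from h import *
np.set_printoptions(precision=4,suppress=True)
for i in range(2): go(.643,.048,.215,1.9); p,W,K,T=snap('wrist','w2.png')
np.savez('w2.npz',p=p,W=W,K=K,T=T); print('cam',T[:3,3])
for l in ['bay_b_bed','bay_a_bed','bay_b_ball']:
    for r in bot.pinpoint(l,'wrist')[:3]: print(l,np.array(r['xyz']),round(r['score'],2))
```

```text
t 5.5 pos [ 0.6467 -0.0775  0.2145] yaw 2.22 tilt [0.001 0.002] F [ 0.6  0.7 -1.8] w 0.0617 g 29.998170733451843
 shift units [ 0.029 -3.138 -0.004] turn z units 0.069
t 5.55 pos [ 0.6466 -0.0766  0.2141] yaw 2.26 tilt [0.    0.003] F [ 0.9  2.7 -1.6] w 0.0617 g 29.999033510684967
 shift units [ 0.033 -3.116 -0.014] turn z units 0.079
cam [ 0.7259 -0.0745  0.3792]
bay_b_bed [0.6443 0.046  0.0237] 0.82
```

View pics/w2.png

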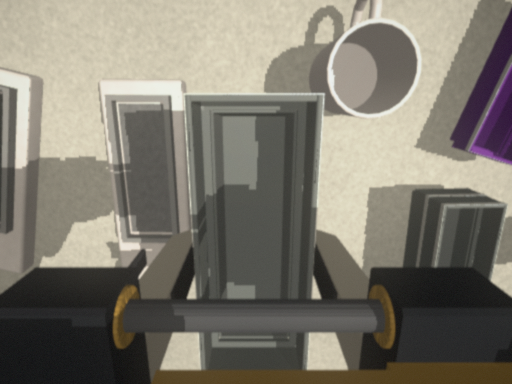

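Run:
```python
from h import *
np.set_printoptions(precision=4,suppress=True)
z=np.load('w2.npz');W=z['W'];Z=W[...,2]
def st(name,m):
    Q=W[m]; r=cv2.minAreaRect((Q[:,:2]*1000).astype(np.float32))
    print(name,len(Q),np.median(Q[:,2]),'x',np.percentile(Q[:,0],[0,1,99,100]),'y',np.percentile(Q[:,1],[0,1,99,100]),r)
near=np.hypot((W[...,0]-.643),W[...,1]-.048)<.2
bx=(W[...,0]>.5)&(W[...,0]<.80)&(W[...,1]>-.03)&(W[...,1]<.12)
u=np.arange(512)[None]; L=(u<185)
st('strip',bx&L&(Z>.033)&(Z<.045))
m=bx&L&(Z>.033)&(Z<.045)
st('block',bx&L&(Z>.018)&(Z<.032))
# profiles across y at several x, across x
def prof(name,sel,ax):
    Q=W[sel]; o=np.argsort(Q[:,ax]); Q=Q[o]
    zz=Q[:,2]; i=np.where(np.abs(np.diff(zz))>.006)[0]
    print(name,[(round(float((Q[k,ax]+Q[k+1,ax])/2),4),round(float(zz[k]),3),round(float(zz[k+1]),3)) for k in i][:12])
for v in range(110,235,20): print('row',v,[ (u,np.round(W[v,u],4).tolist()) for u in (104,110,114,118,122,126,140,160,166,170,174,178,182) if v==150])
for v in range(115,230,15):
    r=W[v,95:186]; s=(r[:,2]>.0335)&(r[:,2]<.048); k=np.where(s)[0]; print(v,'x',r[len(r)//2,0].round(4),'strip y',r[k[0],1].round(4) if len(k) else '',r[k[-1],1].round(4) if len(k) else '',len(k))
for uu in range(125,170,10):
    r=W[75:260,uu]; s=(r[:,2]>.0335)&(r[:,2]<.048); k=np.where(s)[0]; print(uu,'y',r[60,1].round(4),'strip x',r[k,0].round(3), 'block far',np.nanmax(r[(r[:,2]>.02)&(r[:,2]<.032)][:,0]).round(4))
st('rim',(u>185)&(u<325)&(Z>.18)&(W[...,0]>.56)&(Z<.25)&(np.abs(W[...,1]+.077)<.05))
```

```text
strip 2500 0.0365444977550321 x [0.5267 0.5359 0.7278 0.7286] y [0.0104 0.0113 0.08   0.0812] ((627.4945678710938, 45.2158203125), (201.059326171875, 66.80005645751953), 1.6926789283752441)
block 10505 0.025138907554324075 x [0.5046 0.5279 0.7425 0.745 ] y [0.0022 0.0034 0.0895 0.0925] ((624.5841064453125, 44.78192138671875), (238.87530517578125, 89.3718032836914), 1.5757590532302856)
row 110 []
row 130 []
row 150 [(104, [0.6613, 0.1059, -0.0033]), (110, [0.6663, 0.0858, 0.0248]), (114, [0.6684, 0.0761, 0.0366]), (118, [0.6679, 0.0736, 0.0323]), (122, [0.6667, 0.0727, 0.024]), (126, [0.6672, 0.0673, 0.0261]), (140, [0.6678, 0.0517, 0.0256]), (160, [0.6687, 0.0291, 0.0262]), (166, [0.6707, 0.0195, 0.0365]), (170, [0.6708, 0.0152, 0.0362]), (174, [0.6693, 0.0135, 0.0256]), (178, [0.6693, 0.0091, 0.0249]), (182, [0.6695, 0.0047, 0.0246])]
row 170 []
row 190 []
row 210 []
row 230 []
115 x 0.7061 strip y 0.0804 0.0143 14
130 x 0.69 strip y 0.0799 0.0141 13
145 x 0.6735 strip y 0.0787 0.0136 11
160 x 0.6566 strip y 0.078 0.0133 12
175 x 0.6387 strip y 0.0789 0.0124 14
190 x 0.6211 strip y 
[... 504 characters left out ...]
.566 0.565 0.564 0.562 0.561] block far 0.7436
155 y 0.034 strip x [0.729 0.728 0.727 0.726 0.725 0.724 0.723 0.566 0.565 0.565 0.563 0.561
 0.56 ] block far 0.744
165 y 0.0202 strip x [0.728 0.727 0.726 0.725 0.724 0.723 0.722 0.721 0.72  0.719 0.718 0.717
 0.716 0.715 0.714 0.713 0.712 0.711 0.71  0.709 0.708 0.707 0.706 0.705
 0.704 0.703 0.702 0.701 0.7   0.698 0.697 0.696 0.695 0.694 0.693 0.692
 0.691 0.69  0.689 0.688 0.687 0.686 0.685 0.567 0.566 0.565 0.563 0.562
 0.561] block far 0.7444
rim 31339 0.20427778564796614 x [0.5659 0.5674 0.7284 0.7304] y [-0.1162 -0.1092 -0.0448 -0.039 ] ((647.93701171875, -77.94741821289062), (162.72390747070312, 77.23602294921875), 2.2844507694244385)
```

Run:
```python
from h import *
np.set_printoptions(precision=4,suppress=True)
z=np.load('w2.npz');W=z['W'];Z=W[...,2]
for v in range(110,225,15):
    r=W[v,180:335]; k=np.where(r[:,2]>.224)[0]
    if len(k): print(v,r[k[0]].round(4),r[k[-1]].round(4),'mid',((r[k[0]]+r[k[-1]])/2)[:2].round(4))
for u in range(200,310,20):
    r=W[85:125,u]; k=np.where(r[:,2]>.224)[0]; print(u,r[k[0]].round(4) if len(k) else '')
```

```text
110 [ 0.7207 -0.0434  0.2338] [ 0.7231 -0.1053  0.2317] mid [ 0.7219 -0.0743]
125 [ 0.7142 -0.0439  0.2348] [ 0.7166 -0.1056  0.2335] mid [ 0.7154 -0.0747]
140 [ 0.7074 -0.0439  0.2337] [ 0.7098 -0.1059  0.2332] mid [ 0.7086 -0.0749]
155 [ 0.7006 -0.0443  0.2341] [ 0.7027 -0.1063  0.2323] mid [ 0.7016 -0.0753]
170 [ 0.6931 -0.0443  0.2325] [ 0.6956 -0.1065  0.2324] mid [ 0.6943 -0.0754]
185 [ 0.6857 -0.0446  0.2323] [ 0.6881 -0.1068  0.2322] mid [ 0.6869 -0.0757]
200 [ 0.6781 -0.045   0.2324] [ 0.6805 -0.1071  0.2321] mid [ 0.6793 -0.076 ]
215 [ 0.6707 -0.0455  0.2334] [ 0.673  -0.1072  0.2329] mid [ 0.6719 -0.0764]
200 [ 0.7282 -0.0505  0.2332]
220 [ 0.7286 -0.0591  0.2318]
240 [ 0.7289 -0.0681  0.2329]
260 [ 0.7292 -0.0769  0.2341]
280 [ 0.7296 -0.0857  0.2337]
300 [ 0.73   -0.0947  0.2321]
```

>>> play_rows(
  increments=[
    [0.01, -0.2, 0, 0, 0, 0, 1],
    [0.01, -0.4, 0, 0, 0, 0, 1],
    [0.01, -0.6, 0, 0, 0, 0, 1],
    [0.01, -0.7, 0, 0, 0, 0, 1],
    [0.01, -0.6, 0, 0, 0, 0, 1],
    [0, -0.4, 0, 0, 0, 0.06, 1],
    [0, -0.18, 0, 0, 0, 0.06, 1],
    [0, 0, 0, 0, 0, 0, 1],
  ],
)

```text
clock: 6.42
ee_pos: [0.6428, 0.0419, 0.2141]
orientation: [[1.0, 0.026, -0.0], [0.026, -1.0, 0.001], [-0.0, -0.001, -1.0]]
wrist_force: [-0.6, -0.7, -1.9]
width: 0.0619
gripper_force: 30.0
```

Run:
```python
from h import *
snap('side','s3.png'); go(.644,.0465,.060,1.7)
```

```text
t 6.47 pos [0.6429 0.0398 0.2141] yaw 1.41 tilt [-0. -0.] F [ 0.6  0.6 -1.4] w 0.0617 g 29.99819666147232
 shift units [ 0.032 -0.166  3.854] turn z units -0.063
```

>>> play_rows(
  increments=[
    [0.03, -0.16, 0.1, 0, 0, -0.06, 1],
    [0, 0, 0.4, 0, 0, 0, 1],
    [0, 0, 0.7, 0, 0, 0, 1],
    [0, 0, 0.7, 0, 0, 0, 1],
    [0, 0, 0.6, 0, 0, 0, 1],
    [0, 0, 0.4, 0, 0, 0, 1],
    [0, 0, 0.15, 0, 0, 0, 1],
    [0, 0, 0, 0, 0, 0, 1],
  ],
)

```text
clock: 7.13
ee_pos: [0.6434, 0.0445, 0.0905]
orientation: [[1.0, 0.027, -0.003], [0.027, -1.0, -0.001], [-0.003, 0.001, -1.0]]
wrist_force: [-0.7, 0.2, -1.3]
width: 0.0616
gripper_force: 30.0
```

Run:
```python
from h import *
p,W,K,T=snap('side','s3.png'); go(.644,.0465,.060,1.7)
p2,W2,_,_=snap('scene','sc3.png')
a=cv2.resize(p[150:270,170:290,::-1],(400,400));b=cv2.resize(p2[170:290,190:310,::-1],(400,400))
cv2.imwrite('pics/pair3.png',np.hstack([a,b]))
```

```text
t 7.18 pos [0.6441 0.0448 0.0918] yaw 1.56 tilt [-0.001 -0.   ] F [ 0.1  0.4 -1.3] w 0.0618 g 29.998193979263306
 shift units [-0.001 -0.043  0.796] turn z units -0.03
```

View pics/pair3.png

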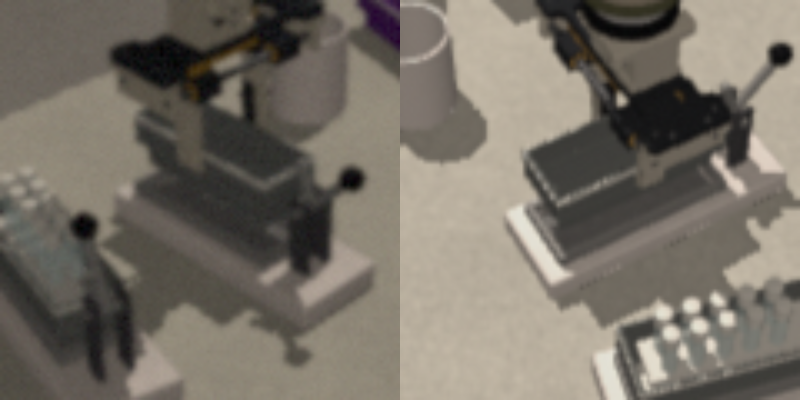

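Both views show the tray above the free bed, aligned and clear of the lever. Side tray centre is at crop px (220,170) and the scene one at (620,180).

>>> play_rows(
  increments=[
    [0, -0.04, 0.1, 0, 0, -0.03, 1],
    [0, 0, 0.15, 0, 0, 0, 1],
    [0, 0, 0.15, 0, 0, 0, 1],
    [0, 0, 0.12, 0, 0, 0, 1],
    [0, 0, 0.1, 0, 0, 0, 1],
    [0, 0, 0.08, 0, 0, 0, 1],
    [0, 0, 0.04, 0, 0, 0, 1],
    [0, 0, 0, 0, 0, 0, 1],
  ],
)

```text
clock: 7.9
ee_pos: [0.6439, 0.0473, 0.0621]
orientation: [[1.0, 0.031, -0.001], [0.031, -1.0, -0.0], [-0.001, 0.0, -1.0]]
wrist_force: [-0.2, -0.6, -1.0]
width: 0.0613
gripper_force: 30.0
```

Run:
```python
from h import *
go(.644,.0465,.060,1.7)
```

```text
t 7.9 pos [0.6439 0.0473 0.0621] yaw 1.77 tilt [-0.001 -0.   ] F [-0.2 -0.6 -1. ] w 0.0613 g 29.99812602996826
 shift units [0.002 0.019 0.052] turn z units 0.014
```

>>> play_rows(
  increments=[
    [0, 0.01, 0.015, 0, 0, 0, 1],
    [0, 0, 0.015, 0, 0, 0, 1],
    [0, 0, 0.015, 0, 0, 0, 1],
    [0, 0, 0.01, 0, 0, 0, 1],
    [0, 0, 0, 0, 0, 0, 1],
    [0, 0, 0, 0, 0, 0, 1],
    [0, 0, 0, 0, 0, 0, 1],
    [0, 0, 0, 0, 0, 0, 1],
  ],
)

```text
clock: 8.57
ee_pos: [0.6442, 0.0469, 0.0604]
orientation: [[1.0, 0.031, 0.0], [0.031, -1.0, -0.0], [0.0, 0.0, -1.0]]
wrist_force: [0.3, -0.1, -1.7]
width: 0.0619
gripper_force: 30.0
```

>>> play_rows(
  increments=[
    [0, 0, 0.01, 0, 0, 0, 1],
    [0, 0, 0.01, 0, 0, 0, 1],
    [0, 0, 0.01, 0, 0, 0, 1],
    [0, 0, 0.01, 0, 0, 0, 1],
    [0, 0, 0, 0, 0, 0, 1],
    [0, 0, 0, 0, 0, 0, 1],
    [0, 0, 0, 0, 0, 0, 1],
    [0, 0, 0, 0, 0, 0, 1],
  ],
)

```text
clock: 9.23
ee_pos: [0.6442, 0.0469, 0.0601]
orientation: [[1.0, 0.031, 0.001], [0.031, -1.0, 0.0], [0.001, -0.0, -1.0]]
wrist_force: [-5.0, -0.3, 12.1]
width: 0.0617
gripper_force: 30.0
```

Contact at the expected seated height (TCP 0.060), with about 14 N of contact force. Releasing.

>>> play_rows(
  increments=[
    [0, 0, -0.02, 0, 0, 0, 1],
    [0, 0, 0, 0, 0, 0, 0.6],
    [0, 0, 0, 0, 0, 0, 0.3],
    [0, 0, 0, 0, 0, 0, 0],
    [0, 0, 0, 0, 0, 0, 0],
    [0, 0, 0, 0, 0, 0, 0],
    [0, 0, 0, 0, 0, 0, 0],
    [0, 0, 0, 0, 0, 0, 0],
  ],
)

```text
clock: 9.9
ee_pos: [0.6441, 0.0469, 0.0595]
orientation: [[1.0, 0.031, -0.0], [0.031, -1.0, -0.0], [-0.0, 0.0, -1.0]]
wrist_force: [-1.1, 0.9, -0.4]
width: 0.0913
gripper_force: 0.0
```

>>> play_rows(
  increments=[
    [0, 0, -0.2, 0, 0, 0, 0],
    [0, 0, -0.4, 0, 0, 0, 0],
    [0, 0, -0.6, 0, 0, 0, 0],
    [0, 0, -0.8, 0, 0, 0, 0],
    [0, 0, -0.9, 0, 0, 0, 0],
    [0, 0, -0.6, 0, 0, 0, 0],
    [0, 0, -0.2, 0, 0, 0, 0],
    [0, 0, 0, 0, 0, 0, 0],
  ],
)

```text
clock: 10.57
ee_pos: [0.6453, 0.047, 0.2106]
orientation: [[1.0, 0.031, 0.005], [0.031, -1.0, 0.001], [0.005, -0.001, -1.0]]
wrist_force: [0.1, -0.1, -0.5]
width: 0.0935
gripper_force: 0.0
```

Run:
```python
from h import *
np.set_printoptions(precision=4,suppress=True)
go(.462,.042,.132,1.7)
p,W,K,T=snap('wrist','w4.png')
m=(abs(W[...,0]-.643)<.1)&(abs(W[...,1]-.046)<.045)&(W[...,2]>.072)&(W[...,2]<.09)&(W[...,0]>.555)
Q=W[m];print('rim',len(Q),np.percentile(Q[:,2],[5,50,95]),cv2.minAreaRect((Q[:,:2]*1000).astype(np.float32)))
A=np.c_[Q[:,:2]-Q[:,:2].mean(0),np.ones(len(Q))];print('tilt',np.linalg.lstsq(A,Q[:,2],rcond=None)[0])
for c in ['scene','side']:
    p,W,K,T=snap(c,c+'4.png')
    for r in bot.pinpoint('bay_b_ball',c)[:3]: print('ball',np.array(r['xyz']),round(r['score'],2))
    m=(abs(W[...,0]-.495)<.04)&(abs(W[...,1]-.045)<.04)&(W[...,2]>.122)&(W[...,2]<.16)&(p.max(-1)<60)
    Q=W[m]; print(len(Q),Q.mean(0),Q.min(0),Q.max(0))
```

```text
t 10.57 pos [0.6453 0.047  0.2106] yaw 1.76 tilt [0.005 0.001] F [ 0.1 -0.1 -0.5] w 0.0935 g 0.0
 shift units [-4.594 -0.015  1.944] turn z units 0.012
rim 1866 [0.0738 0.0786 0.0799] ((644.4332275390625, 46.23200988769531), (164.61102294921875, 62.6449089050293), 1.7401964664459229)
tilt [ 0.0065 -0.0009  0.0781]
ball [0.4885 0.0397 0.1333] 0.6
30 [0.4968 0.0463 0.1409] [0.4887 0.0406 0.1324] [0.5037 0.0521 0.1471]
ball [0.4942 0.0388 0.1363] 0.71
ball [0.651  0.2325 0.0023] 0.41
36 [0.4871 0.0478 0.1429] [0.4805 0.0398 0.1294] [0.4979 0.0559 0.1491]
```

View pics/w4.png

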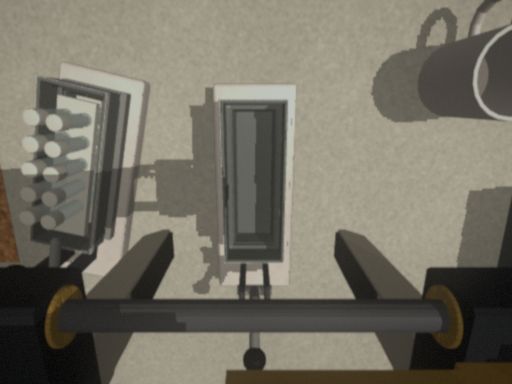

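The tray sits level in the bed at wrist px (255,180): centre (0.6444, 0.0462), yaw 1.7 deg, rim about 0.079. The lever is still open with its ball at px (254,358). Next I bring the shut fingers behind the ball.

>>> play_rows(
  increments=[
    [-0.3, 0, 0, 0, 0, 0, 1],
    [-0.6, 0, 0, 0, 0, 0, 1],
    [-0.8, 0, 0, 0, 0, 0, 1],
    [-0.9, 0, 0, 0, 0, 0, 1],
    [-0.9, 0, 0, 0, 0, 0, 1],
    [-0.7, 0, 0, 0, 0, 0, 1],
    [-0.45, 0, 0, 0, 0, 0, 1],
    [-0.18, 0, 0, 0, 0, 0, 1],
  ],
)

```text
clock: 11.48
ee_pos: [0.4476, 0.0406, 0.2068]
orientation: [[1.0, 0.031, -0.003], [0.031, -1.0, -0.001], [-0.003, 0.001, -1.0]]
wrist_force: [0.0, -0.5, 0.3]
width: 0.0443
gripper_force: 0.0
```

Run:
```python
from h import *
snap('side');snap('side');go(.452,.0405,.135,1.7)
```

```text
t 11.58 pos [0.4503 0.0409 0.2073] yaw 1.79 tilt [-0.001 -0.   ] F [ 0.   0.2 -0.7] w 0.0365 g 0.0
 shift units [0.043 0.012 1.807] turn z units 0.019
```

>>> play_rows(
  increments=[
    [0, 0, 0.2, 0, 0, 0, 1],
    [0, 0, 0.4, 0, 0, 0, 1],
    [0, 0, 0.5, 0, 0, 0, 1],
    [0, 0, 0.4, 0, 0, 0, 1],
    [0, 0, 0.25, 0, 0, 0, 1],
    [0, 0, 0.05, 0, 0, 0, 1],
    [0, 0, 0, 0, 0, 0, 1],
    [0, 0, 0, 0, 0, 0, 1],
  ],
)

```text
clock: 12.25
ee_pos: [0.4518, 0.041, 0.1353]
orientation: [[1.0, 0.031, -0.0], [0.031, -1.0, -0.0], [-0.0, 0.0, -1.0]]
wrist_force: [-0.5, -0.5, 1.3]
width: 0.0004
gripper_force: 0.0
```

Run:
```python
from h import *
go(.535,.043,.135,1.7)
p,W,K,T=snap('side','s5.png');p2,W2,_,_=snap('scene','sc5.png')
a=cv2.resize(p[140:260,190:310,::-1],(400,400));b=cv2.resize(p2[140:260,240:360,::-1],(400,400))
cv2.imwrite('pics/pair5.png',np.hstack([a,b]))
```

```text
t 12.25 pos [0.4518 0.041  0.1353] yaw 1.75 tilt [-0. -0.] F [-0.5 -0.5  1.3] w 0.0004 g 0.0
 shift units [2.08  0.014 0.008] turn z units 0.012
```

View pics/pair5.png

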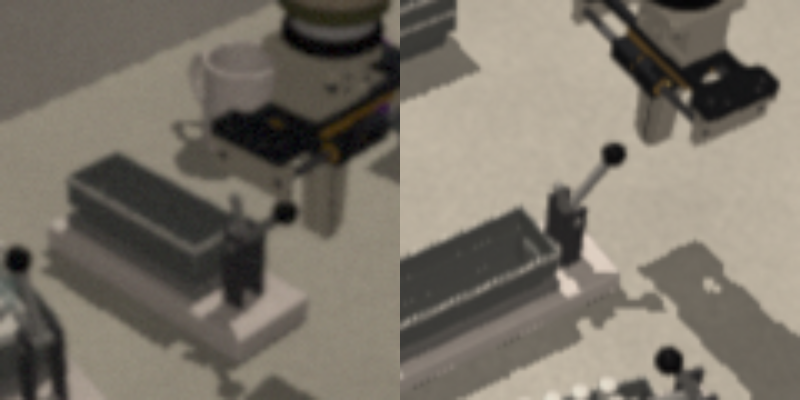

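The tray sits in the bed, and the shut fingers are behind the ball (side crop px (285,212), fingers at (322,205)). Pushing toward +x.

>>> play_rows(
  increments=[
    [0.1, 0, 0, 0, 0, 0, 1],
    [0.15, 0, 0, 0, 0, 0, 1],
    [0.18, 0, 0, 0, 0, 0, 1],
    [0.18, 0, 0, 0, 0, 0, 1],
    [0.18, 0, 0, 0, 0, 0, 1],
    [0.18, 0, 0, 0, 0, 0, 1],
    [0.18, 0, 0, 0, 0, 0, 1],
    [0.18, 0, 0, 0, 0, 0, 1],
  ],
)

```text
clock: 13.02
ee_pos: [0.5047, 0.0426, 0.1357]
orientation: [[1.0, 0.031, -0.0], [0.031, -1.0, -0.0], [-0.0, 0.0, -1.0]]
wrist_force: [-2.0, 0.3, 1.1]
width: 0.0004
gripper_force: 1.0
```

>>> play_rows(
  increments=[
    [0.15, 0, 0, 0, 0, 0, 1],
    [0.15, 0, 0, 0, 0, 0, 1],
    [0.15, 0, 0, 0, 0, 0, 1],
    [0.1, 0, 0, 0, 0, 0, 1],
    [0.1, 0, 0, 0, 0, 0, 1],
    [0.05, 0, 0, 0, 0, 0, 1],
    [0, 0, 0, 0, 0, 0, 1],
    [0, 0, 0, 0, 0, 0, 1],
  ],
)

```text
clock: 13.68
ee_pos: [0.5324, 0.0435, 0.1356]
orientation: [[1.0, 0.031, 0.0], [0.031, -1.0, 0.0], [0.0, -0.0, -1.0]]
wrist_force: [-0.5, 0.4, 0.6]
width: 0.0005
gripper_force: 0.0
```

Contact force is small and tracking is good. Creeping to the stop.

>>> play_rows(
  increments=[
    [0.06, 0, 0, 0, 0, 0, 1],
    [0.06, 0, 0, 0, 0, 0, 1],
    [0.05, 0, 0, 0, 0, 0, 1],
    [0.04, 0, 0, 0, 0, 0, 1],
    [0.03, 0, 0, 0, 0, 0, 1],
    [0.02, 0, 0, 0, 0, 0, 1],
    [0, 0, 0, 0, 0, 0, 1],
    [0, 0, 0, 0, 0, 0, 1],
  ],
)

```text
clock: 14.35
ee_pos: [0.5427, 0.0438, 0.1356]
orientation: [[1.0, 0.031, 0.0], [0.031, -1.0, 0.0], [0.0, -0.0, -1.0]]
wrist_force: [-0.3, 0.4, -0.2]
width: 0.0002
gripper_force: 0.5
```

Run:
```python
from h import *
np.set_printoptions(precision=4,suppress=True)
go(.547,.0433,.135,1.7)
for c in ['scene','side']:
    p,W,K,T=snap(c,c+'6.png')
    for r in bot.pinpoint('bay_b_ball',c)[:3]: print('ball',np.array(r['xyz']),round(r['score'],2))
```

```text
t 14.35 pos [0.5427 0.0438 0.1356] yaw 1.76 tilt [0. 0.] F [-0.3  0.4 -0.2] w 0.0002 g 0.5210525400525512
 shift units [0.106 0.016 0.015] turn z units 0.014
ball [0.6447 0.046  0.0254] 0.57
ball [0.5626 0.0418 0.1462] 0.43
ball [0.653  0.2254 0.0284] 0.31
ball [0.5662 0.0423 0.1499] 0.53
```

>>> play_rows(
  increments=[
    [0.02, 0, 0, 0, 0, 0, 1],
    [0.02, 0, 0, 0, 0, 0, 1],
    [0.02, 0, 0, 0, 0, 0, 1],
    [0.02, 0, 0, 0, 0, 0, 1],
    [0.02, 0, 0, 0, 0, 0, 1],
    [0, 0, 0, 0, 0, 0, 1],
    [0, 0, 0, 0, 0, 0, 1],
    [0, 0, 0, 0, 0, 0, 1],
  ],
)

```text
clock: 15.22
ee_pos: [0.5467, 0.0439, 0.1356]
orientation: [[1.0, 0.031, 0.0], [0.031, -1.0, 0.0], [0.0, -0.0, -1.0]]
wrist_force: [-0.6, 0.5, -1.7]
width: 0.0005
gripper_force: 0.6
```

>>> play_rows(
  increments=[
    [0.02, 0, 0, 0, 0, 0, 1],
    [0.02, 0, 0, 0, 0, 0, 1],
    [0.02, 0, 0, 0, 0, 0, 1],
    [0.02, 0, 0, 0, 0, 0, 1],
    [0, 0, 0, 0, 0, 0, 1],
    [0, 0, 0, 0, 0, 0, 1],
    [0, 0, 0, 0, 0, 0, 1],
    [0, 0, 0, 0, 0, 0, 1],
  ],
)

```text
clock: 15.88
ee_pos: [0.5481, 0.0439, 0.1354]
orientation: [[1.0, 0.031, -0.003], [0.031, -1.0, -0.0], [-0.003, 0.0, -1.0]]
wrist_force: [-5.8, -0.4, 2.4]
width: 0.0003
gripper_force: 3.2
```

>>> play_rows(
  increments=[
    [0.02, 0, 0, 0, 0, 0, 1],
    [0.02, 0, 0, 0, 0, 0, 1],
    [0.02, 0, 0, 0, 0, 0, 1],
    [0, 0, 0, 0, 0, 0, 1],
    [0, 0, 0, 0, 0, 0, 1],
    [0, 0, 0, 0, 0, 0, 1],
    [0, 0, 0, 0, 0, 0, 1],
    [0, 0, 0, 0, 0, 0, 1],
  ],
)

```text
clock: 16.55
ee_pos: [0.5485, 0.0439, 0.1352]
orientation: [[0.999, 0.031, -0.007], [0.031, -1.0, -0.001], [-0.007, 0.0, -1.0]]
wrist_force: [-12.4, 0.5, 7.2]
width: 0.0007
gripper_force: 6.1
```

Force rises to 12 N with almost no travel, so this is the locked stop. Backing off and lifting away.

>>> play_rows(
  increments=[
    [-0.2, 0, 0, 0, 0, 0, 1],
    [-0.4, 0, 0, 0, 0, 0, 1],
    [-0.4, 0, 0, 0, 0, 0, 1],
    [-0.3, 0, 0, 0, 0, 0, 1],
    [-0.2, 0, -0.4, 0, 0, 0, 1],
    [0, 0, -0.8, 0, 0, 0, 1],
    [0, 0, -0.8, 0, 0, 0, 1],
    [0, 0, -0.5, 0, 0, 0, 1],
  ],
)

```text
clock: 17.22
ee_pos: [0.4937, 0.0424, 0.2386]
orientation: [[1.0, 0.031, 0.005], [0.031, -1.0, 0.001], [0.005, -0.001, -1.0]]
wrist_force: [0.7, -1.1, -0.2]
width: 0.0007
gripper_force: 0.0
```

Run:
```python
from h import *
np.set_printoptions(precision=4,suppress=True)
go(.547,.0433,.135,1.7)
p,W,K,T=snap('side','s7.png');p2,W2,_,_=snap('scene','sc7.png')
for c in ['scene','side']:
    for r in bot.pinpoint('bay_b_ball',c)[:2]: print('ball',np.array(r['xyz']),round(r['score'],2))
a=cv2.resize(p[140:260,150:270,::-1],(400,400));b=cv2.resize(p2[180:300,220:340,::-1],(400,400))
cv2.imwrite('pics/pair7.png',np.hstack([a,b]))
m=(abs(W[...,0]-.58)<.03)&(abs(W[...,1]-.044)<.012)&(W[...,2]>.07); print(np.round(W[m][:40],3).tolist())
```

```text
t 17.22 pos [0.4937 0.0424 0.2386] yaw 1.76 tilt [0.005 0.001] F [ 0.7 -1.1 -0.2] w 0.0007 g 0.0
 shift units [1.321 0.02  2.597] turn z units 0.012
ball [0.5652 0.0386 0.1424] 0.57
ball [0.5702 0.0456 0.1451] 0.43
[[0.577, 0.043, 0.155], [0.569, 0.046, 0.16], [0.569, 0.042, 0.158], [0.57, 0.038, 0.156], [0.575, 0.049, 0.156], [0.574, 0.046, 0.155], [0.566, 0.049, 0.16], [0.565, 0.046, 0.159], [0.564, 0.043, 0.158], [0.565, 0.038, 0.155], [0.573, 0.053, 0.155], [0.569, 0.054, 0.158], [0.566, 0.053, 0.158], [0.563, 0.052, 0.159], [0.561, 0.05, 0.159], [0.562, 0.046, 0.157], [0.561, 0.042, 0.156], [0.563, 0.037, 0.153], [0.574, 0.053, 0.151], [0.569, 0.054, 0.154], [0.567, 0.052, 0.154], [0.563, 0.052, 0.156], [0.563, 0.048, 0.154], [0.558, 0.049, 0.157], [0.56, 0.044, 0.154], [0.557, 0.043, 0.155], [0.571, 0.056, 0.151], [0.567, 0.052, 0.151], [0.563, 0.052, 0.152], [0.561, 0.05, 0.152], [0.56, 0.047, 0.152], [0.556, 0.047, 0.154], [0.559, 0.041, 0.15], [0.572, 0.055, 0.147], [0.564, 0.055, 0.15], [0.563, 0.052, 0.149], [0.557, 0.054, 0.153], [0.559, 0.049, 0.15], [0.558, 0.045, 0.149], [0.56, 0.039, 0.145]]
```

View pics/pair7.png

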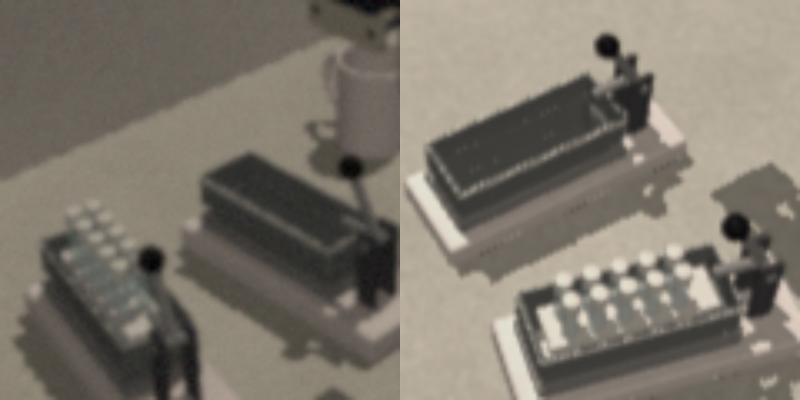

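The free bay's lever now leans like the locked one beside it (ball at side crop px (350,167)). The ball is at about (0.567, 0.042, 0.144), as expected for locked. The toe lies over the tray's end and the tray is level. Handing in.

```bash
python3 -c "
from rig import bot
print(bot.close_job())"
```

```text
the job is handed in; nothing more can be done
None
```

The top tray is seated flat in the free bay with its hold-down lever pushed to the locked stop; only that tray and lever were moved, and the job was handed in at about 17 s, though no verdict was reported.

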